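# Lock the champion's knight into its plinth

### The arm

A 7-joint arm with a two-finger parallel gripper is mounted at the origin on the work surface. World frame = base frame: x ahead of the robot, y to its left, z up, the work surface at z = 0. Lengths are in mm, angles in rad, forces in N, time in s.
With the tool pointing down it reaches from about 425 to 950 mm from the base axis. Payload 16.7 kg.
Tool frame: the origin (TCP) lies midway between the tips of the shut fingers; the grasp point (between the pads) lies 19 mm behind it; z points along the fingers, y is the line along which they close (so a half turn about z gives the same grasp; the last joint's range is limited). The gripper opens to 94 mm and grips with 3 to 60 N. Pads are 16 mm wide; open, the fingers measure 119 mm over their backs; the gripper's body (75 mm by 177 mm) begins 78 mm behind the grasp point.
Start: joints at [1.173, 0.426, 0.074, 1.606, -0.034, 1.111, -0.067], TCP at [165.529, -654.35, 205.467] pointing down, gripper open.
Joint ranges: [-2.85, 2.85], [-0.5, 2.14], [-1.23, 1.37], [0.21, 2.46], [-1.02, 4.16], [0.16, 2.05], [-2.73, 2.73]. Speed limits (rad/s): [1.89, 1.89, 2.39, 2.39, 3.01, 3.01, 3.01].

### API

Orientations are given as a unit quaternion [w, x, y, z].
In Python, from plant import bot, vision gives the robot as it stands.
- The arm moves only by the tool arm_command, never from a script. Its argument "targets" is a list of rows, each an object with "linear": the shift along the tool's x, y, z normalised to -1 to 1, where 1 is 0.2 m, a list of three; "twist": the turn, a rotation vector about the tool's x, y, z normalised to -1 to 1, where 1 is 90 degrees, a list of three; "gripper": the closure, from -1 (fully open) to 1 (shut). A call has 1 to 12 rows; each row shifts and turns the commanded pose from where the row before left it, along the tool's axes as they then stand; what a row does not reach is not made up. A row lasts 1/12 s, in which the tool goes at most 41.7 mm and 7.16 degrees, less where a joint would pass 70% of its speed; a pose out of reach is approached as far as the arm can. A call with a number of a shift or a turn outside -1 to 1 is refused whole. A call with a gripper value outside its range is refused whole. The fingers move at their own pace and stop on an object; "force" is the grip in N (left out, the last holds). Time passes only in rows, so rows that do not move let the fingers close. It gives the time, the measured TCP pose, the force, the opening and the grip force at its end, in the units of the state.
- bot.sense(): the state, without advancing time (a new reading comes with each control period).
- vision.grab_frame(name): name is "scene" or "top" or "wrist"; returns (picture, depth): 420x560x3 uint8, blue, green, red; 420x560 float32, mm along the optical axis (not along the pixel's ray), 0 where there is no reading.
- vision.calibration(name): a dict with "mtx" (3x3 intrinsics, pixels), "eye" and "attitude" of the camera in the world; the wrist camera has in their place "tool_from_camera" (4x4, takes a point from camera to tool coordinates, whose origin is the TCP and whose axes are the flange's). Camera axes: x right, y down, z forward; pixel columns grow to the right and rows downward; lengths in mm; the calibration is good to about 2 mm. A picture is of the moment at which its call begins: read the wrist's pose just before it. calibration takes no time and is no camera call.
- bot.close_job(): hands the job in; it is judged then, once.
Trained networks look in the newest picture that a camera, given by its name, has taken for a name from the list of things; names that differ only in an ending like _2 or _b are one class to them, and where a whole thing is asked for, a point or a joint stands for the part that bears it (a point fixed in the world has none). Each returns a list of dicts, best first, with "score" (0 to 1); they miss things now and then, are a little off and sometimes report something else, mostly with a low value. They report only what shows in the picture. A call takes as long as a camera call. They do not tell look-alikes from the thing itself.
- vision.recognise(target, camera): "box" ([left, top, right, bottom] in pixels, round what is visible of it).
The state is a dict: "time": time; "joints": joint angles; "joint_velocities": joint speeds; "effort": joint torques, N m; "ee_pos": TCP position; "tool_rot": TCP orientation; "contact_force": force on the tool from outside, world axes, zero at the start; "wrist_torque": the same for the moment, N m; "finger_gap": finger opening in mm; "finger_force": force on a finger pad.
Only numpy, scipy, OpenCV 4.12 (cv2) and the standard library are available. Lean on these libraries where they do the work, as an engineer would, in place of code of your own. Each camera call takes 0.05 s, during which the arm holds its last target. There are 200 camera calls.

### The job

Set the beech knight into the pocket in the top of the games-night plinth so that its base plate lies flat, square and fully down (it may face either way), and let go of it. Then pick up the small wooden mallet and use it, never the gripper, to drive the slanting steel lock pin fully home, with the mallet's face meeting the pin head squarely and without knocking the knight. Finish by standing the mallet on its head again on the cork pad, and leave the jar, the bell and the hourglass where they are.

Things in the scene. Friction and masses are not known exactly. Their poses are not given: they have to be found in the camera images.
- plinth: Dark wooden trophy plinth, fixed, 190 deep (x) x 140 wide (y) x 70 high. Origin: on the shelf under its middle; x points from its sloping front to its back, z up. Back part (x +5 to +95): block with a level top, 70 high, holding the pocket. Front (x -95 to +5): one plain slope, 35 degrees from level, rising from the shelf to the block's top; the pin stands square on it.
- pocket (a point): Centre of the pocket's flat floor, 60 above the shelf; axes as the plinth's. The pocket is a rectangle 64 (x) x 54 (y), 10 deep, with small chamfers round its mouth; it leaves 2 mm of play on each side of the knight's base plate.
- lock_pin (a joint): How far the pin has been driven in, in m: 0 is standing fully out, 0.018 is fully home (underside of its head flat on the slope). It is a sprung friction-fit pin that stays where it is driven; driving takes about 6 to 10 N along its axis.
- pin_top (a point): Centre of the top face of the steel lock pin's round head (head 20 across, 6 thick, shank 10 across). Its z is the pin's axis, pointing out of the slope and leaning 35 degrees from vertical towards the plinth's front (-x of the plinth); its y is the plinth's y. It moves with the pin: 24 off the slope when fully out, 6 when home.
- knight: Beech chess knight on a rectangular base plate, 97 tall, about 0.13 kg. Origin: centre of the plate's underside, z up. Plate 60 (x) x 50 (y) x 12; round foot above it 44 across to height 20; then a flat-sided neck 24 thick (y), x -13 to +19, height 20 to 68, good to grip at height 45; its head is also 24 thick, nose to -x.
- mallet: Small wooden mallet, about 0.3 kg, standing on one face of its head, handle level. Origin: centre of that lower, striking face; z points up through the head. Head 42 x 42 x 68 tall. Handle: bar 20 wide (y) x 22 tall, centred at height 34, along -x from the head's side (x -21) to x -125; good to grip close to the head, at x -40.
- pad: Square cork pad, 130 x 130 x 4 thick, fixed on the shelf, where the mallet belongs. Origin: centre of its underside.
- jar: Clear screw-top plastic jar of blue beads, 72 across, 110 tall; leave it alone. Origin: centre of its underside.
- bell: Steel counter bell with a press plunger, 84 across, 56 tall; leave it alone. Origin: centre of its underside.
- hourglass: Hourglass in a red plastic stand, 64 across, 110 tall; leave it alone. Origin: centre of its underside.
There are look-alikes about, which are no part of the job. Leave any purple look-alike of the knight alone. Several things have the shape of the mallet; the one meant has the colours described above.

How it is judged (in metres and radians):
On the way, in this order (a step that is already met when the one before it is completed fails the run):
1. the knight sits flat, square and fully down in the pocket, let go, with the pin still out (horizontal distance between knight and pocket below 0.005 m and z of knight in the frame of pocket below 0.0025 m and angle between knight's own z axis and vertical below 0.05 rad and angle between the x axis of knight and the x axis of plinth, either way round below 0.1 rad and contact force between the fingers and knight below 0.1 N and linear speed of knight below 0.02 m/s and value of joint lock_pin below 0.008 m), for 0.2 s.
2. the mallet bears on the still raised pin, its head within 0.2 rad of the pin's axis (contact force between mallet and plinth above 0.5 N and angle between the z axis of mallet and the z axis of pin_top, either way round below 0.2 rad and value of joint lock_pin below 0.014 m).
3. the pin is driven home (0.016 or more) (value of joint lock_pin above 0.016 m), for 0.1 s.
At the end, for the whole second after the job is handed in: Knight released in the pocket: within 5 mm of its centre and 2.5 mm of its floor, tilt under 0.05, square within 0.1 rad; pin in by 16 mm or more; mallet released, standing (tilt under 0.08 rad) within 45 mm of the pad centre; all at rest; jar, bell, hourglass within 20 mm of their starts (horizontal distance between knight and pocket below 0.005 m and z of knight in the frame of pocket below 0.0025 m and angle between knight's own z axis and vertical below 0.05 rad and angle between the x axis of knight and the x axis of plinth, either way round below 0.1 rad and contact force between the fingers and knight below 0.1 N and linear speed of each of knight, mallet below 0.02 m/s and value of joint lock_pin above 0.016 m and horizontal distance between mallet and pad below 0.045 m and height (world z) of mallet between 0.001 and 0.007 m and angle between mallet's own z axis and vertical below 0.08 rad and contact force between the fingers and mallet below 0.1 N and distance of each of jar, bell, hourglass from where it was at the start of the episode below 0.02 m); the robot touches nothing.
It fails at once if the gripper or arm pushes the pin (contact force between any of the fingers, the arm and lock_pin above 1 N).
It fails at once if the mallet knocks the knight (over 3 N) (contact force between mallet and knight above 3 N).
It fails at once if the jar, bell or hourglass is shifted over 20 mm or tipped (distance of any of jar, bell, hourglass from where it was at the start of the episode above 0.02 m or angle between any of jar, bell, hourglass's own z axis and vertical above 0.3 rad).
It also fails if it takes over 72 s, if anything falls off the work surface, if the arm or the gripper's body presses on something with over 40 N, if the wrist force passes 120 N, or if a joint passes its speed limit or range.

## Working session

There is one attempt and no reset: what is moved stays moved. The work goes in short steps, Python scripts to look and compute and a tool call to move; the robot and the scene stay as the last step left them, time stands still between calls to the robot, and variables do not carry over. Pictures are saved under pics/ and viewed, at most 10 in all, crops included, and the job is handed in when it is done.

Besides the shell and the picture viewer there is one more tool, called after "Emit:" as name(argument=value, ...) on one line, values as JSON. arm_command: Moves the arm, as the interface text tells. Its arguments: {"type":"object","properties":{"targets":{"type":"array"},"force":{"type":"number"}},"required":["targets"]}

```bash
mkdir -p pics; ls
cat > h.py <<'E'
from plant import bot, vision
import numpy as np, cv2
from scipy.spatial.transform import Rotation as R
def rot(q): return R.from_quat([q[1],q[2],q[3],q[0]])
def cam(name):
    c=vision.calibration(name); K=np.array(c["mtx"])
    if name=="wrist":
        s=bot.sense(); T=np.eye(4); T[:3,:3]=rot(s["tool_rot"]).as_matrix(); T[:3,3]=s["ee_pos"]
        return K,T@np.array(c["tool_from_camera"])
    T=np.eye(4); a=np.array(c["attitude"]); T[:3,:3]=a if a.shape==(3,3) else rot(a).as_matrix(); T[:3,3]=c["eye"]
    return K,T
def grab(name):
    K,T=cam(name); im,d=vision.grab_frame(name); return im,d,K,T
def cloud(d,K,T):
    v,u=np.mgrid[:d.shape[0],:d.shape[1]]
    p=np.stack([(u-K[0,2])/K[0,0]*d,(v-K[1,2])/K[1,1]*d,d],-1)@T[:3,:3].T+T[:3,3]
    p[d<=0]=np.nan; return p
E
python3 - <<'E'
from h import *
print(vision.calibration("top")); print({k:v for k,v in bot.sense().items() if k in("time","ee_pos","tool_rot","finger_gap")})
for n in("scene","top"):
    im,d,K,T=grab(n); cv2.imwrite(f"pics/{n}0.png",im); np.savez(f"{n}0.npz",im=im,d=d,K=K,T=T)
    for t in("plinth","lock_pin","knight","mallet","pad","jar","bell","hourglass"):
        print(n,t,[(np.round(r["box"]).astype(int).tolist(),round(r["score"],2)) for r in vision.recognise(t,n)])
E
```

```text
pics
{'mtx': array([[440.62325883,   0.        , 283.7633854 ],
       [  0.        , 440.62325883, 217.26068321],
       [  0.        ,   0.        ,   1.        ]]), 'eye': array([ 423.33968373,  -16.04630133, 1172.83740036]), 'attitude': array([-0.05870494,  0.71239344, -0.69679036,  0.05943495])}
{'time': 0.0, 'ee_pos': array([ 165.42207697, -653.96039305,  204.79642526]), 'tool_rot': array([-6.27734709e-04,  9.92335790e-01,  1.23568887e-01, -1.22811001e-04]), 'finger_gap': 94.08605336799994}
scene plinth [([241, 173, 314, 256], 0.86), ([351, 200, 385, 242], 0.68)]
scene lock_pin [([151, 259, 210, 299], 0.44), ([267, 221, 270, 225], 0.42)]
scene knight [([266, 120, 291, 147], 0.91), ([328, 97, 347, 129], 0.7), ([310, 125, 331, 158], 0.55)]
scene mallet [([86, 320, 160, 374], 0.58), ([151, 258, 209, 297], 0.55), ([219, 336, 255, 386], 0.28)]
scene pad [([158, 253, 233, 323], 0.76)]
scene jar [([350, 197, 381, 244], 0.71)]
scene bell [([370, 143, 399, 165], 0.72)]
scene hourglass [([220, 335, 255, 386], 0.67)]
top plinth [([229, 207, 312, 270], 0.72)]
top lock_pin []
top knight [([164, 280, 199, 308], 0.93), ([156, 235, 180, 264], 0.9), ([99, 244, 135, 262], 0.64)]
top mallet [([424, 248, 483, 284], 0.96), ([366, 248, 388, 305], 0.6)]
top pad [([348, 236, 405, 284], 0.9)]
top jar [([233, 136, 262, 172], 0.85)]
top bell [([137, 168, 166, 199], 0.83), ([398, 163, 437, 199], 0.6)]
top hourglass [([397, 165, 437, 199], 0.94)]
```

View pics/top0.png

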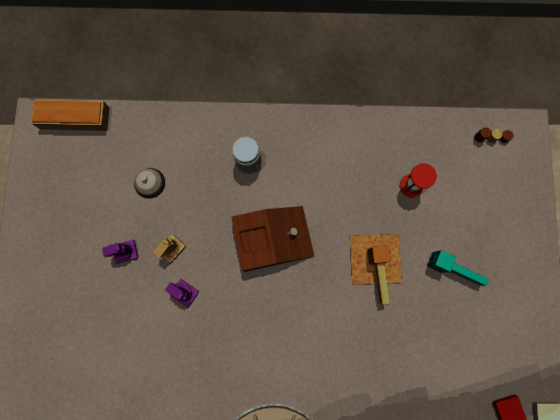

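View pics/scene0.png

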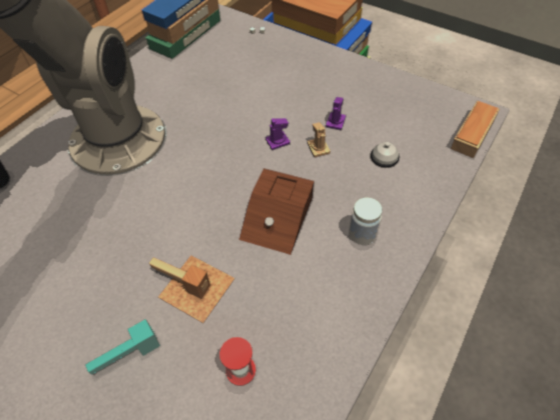

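Top view: the knight candidates are beech (170,249) and purple (122,251) and (182,292), so I choose the beech one. The mallet candidates are wooden on the pad (381,258) and teal (445,262), so I choose the wooden one. The plinth is at (272,238) with its pin at (293,232). In the scene view the same things are at knight (319,138), mallet (195,280) and pin (269,222).

Run:
```python
from h import *
z=np.load("top0.npz"); p=cloud(z["d"],z["K"],z["T"])
for n,b in dict(knight=(156,235,184,264),purp=(164,280,199,308),purp2=(99,240,138,264),plinth=(232,207,312,270),pin=(289,227,298,238),mallet=(366,245,390,305),pad=(350,236,402,284),jar=(233,136,262,172),bell=(135,168,166,199),hg=(397,165,437,199)).items():
    q=p[b[1]:b[3],b[0]:b[2]].reshape(-1,3); q=q[q[:,2]>(12 if n!="pad" else 2)]
    print(n,len(q),np.round(np.nanpercentile(q,[2,50,98],axis=0)).tolist())
print(p[330:335:,200:205].reshape(-1,3).mean(0))
c=cv2.resize(z["im"][230:320,90:210],None,fx=5,fy=5,interpolation=2); c2=cv2.resize(z["im"][200:310,225:405],None,fx=4,fy=4,interpolation=2)
print(bot.sense()["time"], vision.calibration("wrist"))
cv2.imwrite("pics/crop1.png",c)
```

```text
knight 397 [[501.0, 257.0, 12.0], [526.0, 277.0, 69.0], [555.0, 300.0, 93.0]]
purp 404 [[386.0, 216.0, 12.0], [417.0, 237.0, 72.0], [440.0, 269.0, 93.0]]
purp2 431 [[498.0, 378.0, 12.0], [515.0, 398.0, 65.0], [541.0, 434.0, 92.0]]
plinth 3698 [[485.0, -65.0, 14.0], [559.0, 22.0, 61.0], [634.0, 105.0, 73.0]]
pin 99 [[563.0, -51.0, 20.0], [574.0, -39.0, 49.0], [592.0, -29.0, 64.0]]
mallet 740 [[401.0, -280.0, 22.0], [498.0, -263.0, 51.0], [539.0, -238.0, 75.0]]
pad 2029 [[453.0, -322.0, 2.0], [511.0, -254.0, 5.0], [574.0, -196.0, 74.0]]
jar 807 [[739.0, 52.0, 23.0], [762.0, 83.0, 108.0], [802.0, 116.0, 113.0]]
bell 588 [[673.0, 319.0, 14.0], [702.0, 347.0, 34.0], [738.0, 382.0, 55.0]]
hg 624 [[687.0, -387.0, 17.0], [712.0, -355.0, 109.0], [742.0, -331.0, 114.0]]
[315.93727548 189.68137267  -0.49982032]
0.9 {'mtx': array([[326.22436851,   0.        , 274.24190213],
       [  0.        , 326.22436851, 209.52387979],
       [  0.        ,   0.        ,   1.        ]]), 'tool_from_camera': array([[-6.87874323e-04, -9.61701364e-01, -2.74098546e-01,
         7.81176870e+01],
       [ 9.99999736e-01, -5.97347086e-04, -4.13736724e-04,
        -3.57621974e-01],
       [ 2.34159205e-04, -2.74098758e-01,  9.61701521e-01,
        -1.78990408e+02],
       [ 0.00000000e+00,  0.00000000e+00,  0.00000000e+00,
         1.00000000e+00]])}
```

View pics/crop1.png

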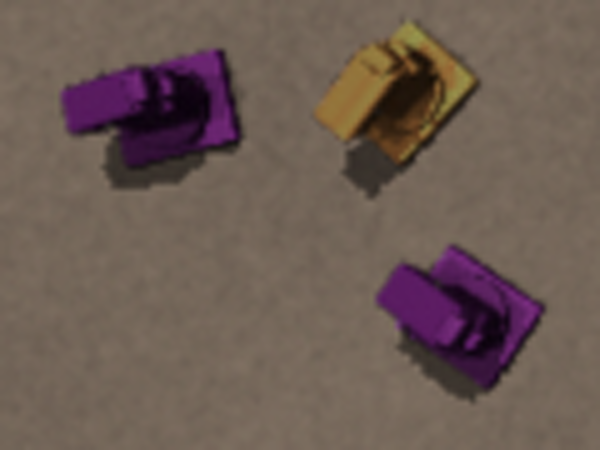

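The crop confirms it: the beech knight is at crop (400,90), with a purple one on either side of it. Next I write a planning helper, then take wrist views.

```bash
cat >> h.py <<'E'
def Rt(yaw,tilt=0):  # tool down with tool x at yaw; tilt about world horizontal axis = tool x
    return R.from_euler('z',yaw)*R.from_euler('x',np.pi+tilt)
def plan(pos,Rg,lin=0.04,n=None):
    s=bot.sense(); R0=rot(s["tool_rot"]); d=R0.inv().apply(np.array(pos)-s["ee_pos"])
    rv=(R0.inv()*Rg).as_rotvec()
    N=n or int(max(1,np.ceil(np.linalg.norm(d)/(lin*1000)),np.ceil(np.degrees(np.linalg.norm(rv))/6.9)))
    M=sum(R.from_rotvec(rv/N*i).as_matrix() for i in range(N)); v=np.linalg.solve(M,d)
    print("t",round(s["time"],2),"at",np.round(s["ee_pos"],1),"rows",N,"linear",np.round(v/200,4).tolist(),"twist",np.round(rv/N/(np.pi/2),4).tolist())
E
python3 - <<'E'
from h import *
plan((500,-265,220),Rt(0.1))
E
```

```text
t 0.9 at [ 165.5 -654.4  205.5] rows 13 linear [0.1535, -0.1245, -0.0056] twist [-0.0, -0.0, 0.0072]
```

Emit:
arm_command(targets=[{"linear": [0.154,-0.125,-0.006],"twist": [0,0,0.007],"gripper": -1},{"linear": [0.154,-0.125,-0.006],"twist": [0,0,0.007],"gripper": -1},{"linear": [0.154,-0.125,-0.006],"twist": [0,0,0.007],"gripper": -1},{"linear": [0.154,-0.125,-0.006],"twist": [0,0,0.007],"gripper": -1},{"linear": [0.154,-0.125,-0.006],"twist": [0,0,0.007],"gripper": -1},{"linear": [0.154,-0.125,-0.006],"twist": [0,0,0.007],"gripper": -1},{"linear": [0.154,-0.125,-0.006],"twist": [0,0,0.007],"gripper": -1},{"linear": [0.154,-0.125,-0.006],"twist": [0,0,0.007],"gripper": -1},{"linear": [0.154,-0.125,-0.006],"twist": [0,0,0.007],"gripper": -1},{"linear": [0.154,-0.125,-0.006],"twist": [0,0,0.007],"gripper": -1},{"linear": [0.154,-0.125,-0.006],"twist": [0,0,0.007],"gripper": -1},{"linear": [0,0,0],"twist": [0,0,0],"gripper": -1}])

```text
time: 1.9
ee_pos: [450.6, -313.3, 219.2]
tool_rot: [-0.001, 0.998, 0.067, 0.001]
contact_force: [0.7, 0.5, -0.5]
finger_gap: 94.4
finger_force: 0.0
```

Run:
```python
from h import *
im,d,K,T=grab("wrist"); cv2.imwrite("pics/w1.png",im); np.savez("w1.npz",im=im,d=d,K=K,T=T)
p=cloud(d,K,T)
for t in("mallet","pad"):
    print(t,[(np.round(r["box"]).astype(int).tolist(),round(r["score"],2)) for r in vision.recognise(t,"wrist")])
plan((580,60,260),Rt(1.65))
```

```text
mallet [([205, 95, 254, 231], 0.71), ([349, 122, 474, 218], 0.55)]
pad [([180, 64, 297, 182], 0.68)]
t 2.05 at [ 445.1 -319.9  218.7] rows 13 linear [0.1576, -0.0665, -0.0159] twist [-0.0, 0.0, -0.0746]
```

View pics/w1.png

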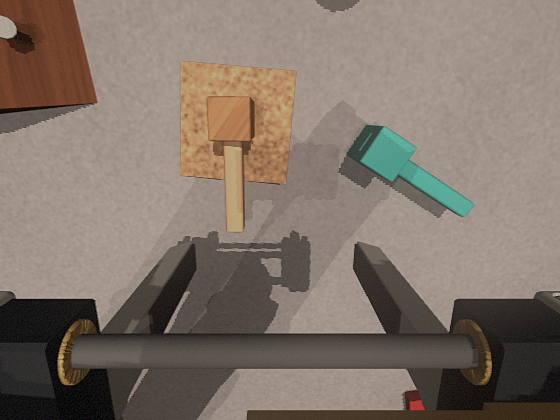

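Wrist view: the wooden mallet's head is at (230,118) on the cork pad (238,122), with its handle running down to (235,230). The teal look-alike is at (385,150). I'll measure this properly later, with the arm settled. Next is the plinth view.

Emit:
arm_command(targets=[{"linear": [0.158,-0.066,-0.016],"twist": [0,0,-0.075],"gripper": -1},{"linear": [0.158,-0.066,-0.016],"twist": [0,0,-0.075],"gripper": -1},{"linear": [0.158,-0.066,-0.016],"twist": [0,0,-0.075],"gripper": -1},{"linear": [0.158,-0.066,-0.016],"twist": [0,0,-0.075],"gripper": -1},{"linear": [0.158,-0.066,-0.016],"twist": [0,0,-0.075],"gripper": -1},{"linear": [0.158,-0.066,-0.016],"twist": [0,0,-0.075],"gripper": -1},{"linear": [0.158,-0.066,-0.016],"twist": [0,0,-0.075],"gripper": -1},{"linear": [0.158,-0.066,-0.016],"twist": [0,0,-0.075],"gripper": -1},{"linear": [0.158,-0.066,-0.016],"twist": [0,0,-0.075],"gripper": -1},{"linear": [0.158,-0.066,-0.016],"twist": [0,0,-0.075],"gripper": -1},{"linear": [0,0,0],"twist": [0,0,-0.075],"gripper": -1},{"linear": [0,0,0],"twist": [0,0,-0.075],"gripper": -1}])

```text
time: 3.05
ee_pos: [605.2, -38.4, 250.9]
tool_rot: [0.0, 0.715, 0.699, 0.0]
contact_force: [-0.2, -1.7, 0.0]
finger_gap: 94.1
finger_force: 0.0
```

Emit:
arm_command(targets=[{"linear": [0,0,0],"twist": [0,0,-0.06],"gripper": -1},{"linear": [0,0,0],"twist": [0,0,0],"gripper": -1},{"linear": [0,0,0],"twist": [0,0,0],"gripper": -1},{"linear": [0,0,0],"twist": [0,0,0],"gripper": -1}])

```text
time: 3.38
ee_pos: [605.2, -40.3, 250.6]
tool_rot: [0.0, 0.686, 0.728, -0.0]
contact_force: [0.5, -0.2, -0.2]
finger_gap: 94.2
finger_force: 0.0
```

Run:
```python
from h import *
s=bot.sense(); print(s["ee_pos"],s["joints"])
im,d,K,T=grab("wrist"); cv2.imwrite("pics/w2.png",im); np.savez("w2.npz",im=im,d=d,K=K,T=T)
print(bot.sense()["ee_pos"])
for t in("plinth","lock_pin"):
    print(t,[(np.round(r["box"]).astype(int).tolist(),round(r["score"],2)) for r in vision.recognise(t,"wrist")])
```

```text
[605.15295823 -40.25005959 250.61583904] [ 0.36529092  0.31969651 -0.50782544  1.68689638  0.16636914  1.17822268
 -0.12610127]
[605.19486505 -39.91055217 250.67410892]
plinth [([150, 31, 311, 213], 0.83), ([246, 168, 260, 191], 0.7)]
lock_pin [([243, 169, 257, 191], 0.75), ([164, 307, 226, 333], 0.19)]
```

View pics/w2.png

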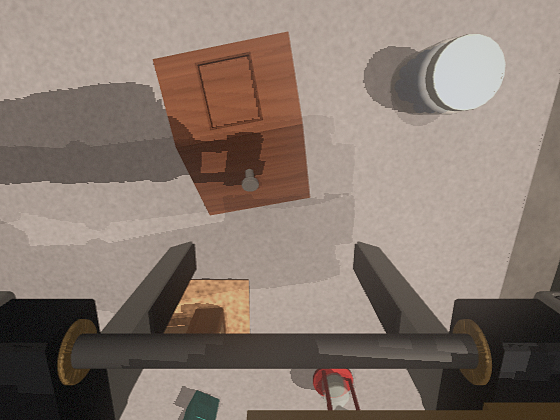

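Wrist view over the plinth: the pocket is at (228,92) and the pin head at (250,182). The front slope faces the bottom of the picture.

```bash
cat > pl.py <<'E'
from h import *
def plinth(f):
    z=np.load(f); p=cloud(z["d"],z["K"],z["T"]); b=np.nan_to_num(p[...,2])
    x,y=np.nan_to_num(p[...,0]),np.nan_to_num(p[...,1])
    roi=(x>470)&(x<650)&(y>-90)&(y<130)
    fl=p[(x>350)&(x<750)&(abs(b)<12)&~roi]; print("floor z",np.median(fl[:,2]))
    top=roi&(b>66)&(b<74)&(y>5)
    r=cv2.minAreaRect(p[top][:,:2].astype(np.float32)); print("top rect",r,np.median(p[top][:,2]))
    c=np.array(r[0]); hole=roi&(b>57)&(b<64)&(np.hypot(x-c[0],y-c[1])<42)
    q=p[hole]; r2=cv2.minAreaRect(q[:,:2].astype(np.float32)); print("pocket rect",r2,np.median(q[:,2]),len(q))
    sl=p[roi&(b>8)&(b<60)&(y<0)]
    for _ in range(6):
        A=np.c_[sl[:,:2],np.ones(len(sl))]; k=np.linalg.lstsq(A,sl[:,2],rcond=None)[0]; e=sl[:,2]-A@k; sl=sl[abs(e)<max(3,2*e.std())]
    n=np.r_[-k[:2],1]; n/=np.linalg.norm(n); print("slope normal",n,"deg",np.degrees(np.arccos(n[2])),"yaw x",np.arctan2(-n[1],-n[0]))
    h=np.full(b.shape,-99.); h[roi]=(p[roi]@n)-np.median(sl@n)
    pin=roi&(h>14)&(y<-5)&(b<90)&(np.hypot(x-575,y+38)<40); print("pin pts",pin.sum(),np.median(p[pin],0),"h",np.percentile(h[pin],[10,50,90,99]))
    pp=p[pin&(h>np.percentile(h[pin],95)-5)]; print("pin top mean",pp.mean(0),(pp.max(0)+pp.min(0))/2)
E
python3 - <<'E'
from pl import *
plinth("w2.npz"); plinth("top0.npz")
E
```

```text
floor z -0.1825229658699925
top rect ((551.0084838867188, 58.330589294433594), (140.59092712402344, 97.3527603149414), 13.591852188110352) 69.6900678418807
pocket rect ((550.0423583984375, 61.617149353027344), (54.13431930541992, 64.15221405029297), 13.966364860534668) 59.83080334753919 3239
slope normal [ 0.13651524 -0.5566802   0.81943318] deg 34.97190648715329 yaw x 1.8112815101419706
pin pts 210 [574.89860393 -36.75908116  58.78581613] h [20.83704803 23.66663301 24.46000898 24.95928116]
pin top mean [574.98919632 -37.24285718  58.57694075] [574.89913461 -37.5710062   57.90850074]
floor z -0.21288622321014827
top rect ((553.0858154296875, 54.506324768066406), (140.38528442382812, 101.99877166748047), 13.549386978149414) 69.52920958422487
pocket rect ((547.602783203125, 59.12330627441406), (63.25370407104492, 63.7991943359375), 14.001553535461426) 59.90834473088455 464
slope normal [ 0.13512758 -0.5505569   0.82378859] deg 34.534136013715134 yaw x 1.811476754704702
pin pts 46 [575.70807336 -39.42235605  58.04715617] h [19.98291541 23.91394689 25.85686861 27.63367889]
pin top mean [575.59364865 -40.09987297  59.02620647] [575.45244618 -39.51144507  59.30742224]
```

Run:
```python
from h import *
plan((580,225,240),Rt(2.44))
```

```text
t 3.53 at [605.2 -39.4 250.7] rows 7 linear [0.1854, 0.0599, 0.0076] twist [-0.0, 0.0, -0.0734]
```

Emit:
arm_command(targets=[{"linear": [0.185,0.06,0.008],"twist": [0,0,-0.073],"gripper": -1},{"linear": [0.185,0.06,0.008],"twist": [0,0,-0.073],"gripper": -1},{"linear": [0.185,0.06,0.008],"twist": [0,0,-0.073],"gripper": -1},{"linear": [0.185,0.06,0.008],"twist": [0,0,-0.073],"gripper": -1},{"linear": [0.185,0.06,0.008],"twist": [0,0,-0.073],"gripper": -1},{"linear": [0.185,0.06,0.008],"twist": [0,0,-0.073],"gripper": -1},{"linear": [0.185,0.06,0.008],"twist": [0,0,-0.073],"gripper": -1},{"linear": [0,0,0],"twist": [0,0,0],"gripper": -1},{"linear": [0,0,0],"twist": [0,0,0],"gripper": -1},{"linear": [0,0,0],"twist": [0,0,0],"gripper": -1},{"linear": [0,0,0],"twist": [0,0,0],"gripper": -1}])

```text
time: 4.45
ee_pos: [581.0, 223.7, 239.4]
tool_rot: [0.0, 0.346, 0.938, -0.0]
contact_force: [0.9, -0.7, 0.2]
finger_gap: 93.9
finger_force: 0.0
```

Run:
```python
from h import *
s=bot.sense(); print(s["time"],s["ee_pos"])
im,d,K,T=grab("wrist"); cv2.imwrite("pics/w3.png",im); np.savez("w3.npz",im=im,d=d,K=K,T=T)
print([(np.round(r["box"]).astype(int).tolist(),round(r["score"],2)) for r in vision.recognise("knight","wrist")])
p=cloud(d,K,T); x,y,z=[np.nan_to_num(p[...,i]) for i in range(3)]
hsv=cv2.cvtColor(im,cv2.COLOR_BGR2HSV); 
near=(np.hypot(x-528,y-272)<52)&(z>5)&(z<110)
print(near.sum())
pl=near&(z>9)&(z<15); q=p[pl]; print("plate",cv2.minAreaRect(q[:,:2].astype(np.float32)),np.median(q[:,2]))
hd=near&(z>30); q=p[hd]; print("upper",cv2.minAreaRect(q[:,:2].astype(np.float32)),q[:,2].max())
hd=near&(z>72); q=p[hd]; print("head",cv2.minAreaRect(q[:,:2].astype(np.float32)),q.mean(0))
```

```text
4.45 [580.96002874 223.65313048 239.44927769]
[([154, 36, 224, 87], 0.88), ([330, 1, 408, 74], 0.86), ([265, 88, 307, 144], 0.77)]
2298
plate ((528.6792602539062, 284.9931945800781), (49.89811325073242, 59.30121994018555), 49.57792663574219) 11.642937881266505
upper ((525.1253662109375, 287.8930358886719), (28.167633056640625, 54.71800994873047), 49.41514587402344) 94.25591649139324
head ((525.1431884765625, 287.856689453125), (28.162626266479492, 54.656620025634766), 49.270870208740234) [523.28964361 289.56479801  81.9006964 ]
```

View pics/w3.png

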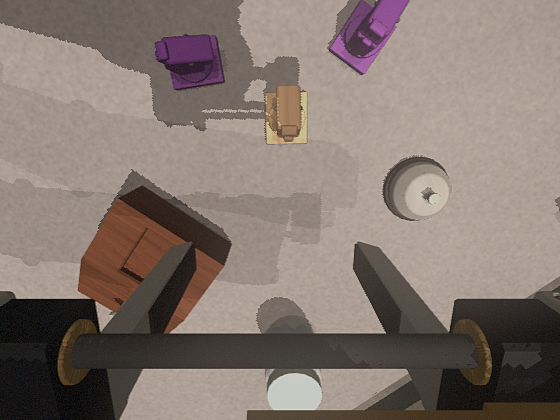

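Wrist view: the beech knight is at (286,115), purple ones at (190,60) and (368,35), and the bell at (420,190). The plate rectangle of 50 x 59 mm matches the description.

Run:
```python
from h import *
plan((531,283,150),Rt(2.435))
```

```text
t 4.55 at [580.9 223.7 239.5] rows 3 linear [0.1275, 0.0212, 0.1491] twist [-0.0, 0.0001, -0.0001]
```

Emit:
arm_command(targets=[{"linear": [0.127,0.021,0.149],"twist": [0,0,0],"gripper": -1},{"linear": [0.127,0.021,0.149],"twist": [0,0,0],"gripper": -1},{"linear": [0.127,0.021,0.149],"twist": [0,0,0],"gripper": -1},{"linear": [0,0,0],"twist": [0,0,0],"gripper": -1},{"linear": [0,0,0],"twist": [0,0,0],"gripper": -1},{"linear": [0,0,0.1],"twist": [0,0,0],"gripper": -1},{"linear": [0,0,0.1],"twist": [0,0,0],"gripper": -1},{"linear": [0,0,0.1],"twist": [0,0,0],"gripper": -1},{"linear": [0,0,0.1],"twist": [0,0,0],"gripper": -1},{"linear": [0,0,0],"twist": [0,0,0],"gripper": -1},{"linear": [0,0,0],"twist": [0,0,0],"gripper": -1}])

```text
time: 5.47
ee_pos: [531.3, 283.0, 70.6]
tool_rot: [-0.0, 0.346, 0.938, -0.0]
contact_force: [-0.1, 0.5, 0.9]
finger_gap: 93.9
finger_force: 0.0
```

Run:
```python
from h import *
plan((531,283,26),Rt(2.435))
```

```text
t 5.47 at [531.3 283.   70.6] rows 2 linear [0.0007, -0.0005, 0.1115] twist [-0.0001, 0.0, 0.0002]
```

Emit:
arm_command(targets=[{"linear": [0,0,0.11],"twist": [0,0,0],"gripper": -1},{"linear": [0,0,0.11],"twist": [0,0,0],"gripper": -1},{"linear": [0,0,0],"twist": [0,0,0],"gripper": 1},{"linear": [0,0,0],"twist": [0,0,0],"gripper": 1},{"linear": [0,0,0],"twist": [0,0,0],"gripper": 1},{"linear": [0,0,0],"twist": [0,0,0],"gripper": 1},{"linear": [0,0,0],"twist": [0,0,0],"gripper": 1},{"linear": [0,0,0],"twist": [0,0,0],"gripper": 1},{"linear": [0,0,0],"twist": [0,0,0],"gripper": 1},{"linear": [0,0,0],"twist": [0,0,0],"gripper": 1}], force=20)

```text
time: 6.3
ee_pos: [530.5, 284.0, 26.4]
tool_rot: [0.0, 0.345, 0.939, 0.0]
contact_force: [0.0, -0.1, 0.6]
finger_gap: 43.7
finger_force: 0.0
```

Emit:
arm_command(targets=[{"linear": [0,0,0],"twist": [0,0,0],"gripper": 1},{"linear": [0,0,0],"twist": [0,0,0],"gripper": 1},{"linear": [0,0,0],"twist": [0,0,0],"gripper": 1},{"linear": [0,0,0],"twist": [0,0,0],"gripper": 1},{"linear": [0,0,0],"twist": [0,0,0],"gripper": 1},{"linear": [0,0,0],"twist": [0,0,0],"gripper": 1},{"linear": [0,0,0],"twist": [0,0,0],"gripper": 1}])

```text
time: 6.88
ee_pos: [530.4, 284.0, 26.1]
tool_rot: [-0.0, 0.345, 0.939, 0.0]
contact_force: [0.2, 0.3, -0.1]
finger_gap: 23.9
finger_force: 20.0
```

Run:
```python
from h import *
s=bot.sense(); print(s["finger_gap"],s["finger_force"],s["ee_pos"],rot(s["tool_rot"]).as_matrix()[:,0])
```

```text
23.912114025790185 19.956814795732498 [530.40044218 283.99248684  26.09497556] [-7.62155110e-01  6.47394456e-01  7.82214520e-05]
```

Emit:
arm_command(targets=[{"linear": [0,0,-0.1],"twist": [0,0,0],"gripper": 1},{"linear": [0,0,-0.2],"twist": [0,0,0],"gripper": 1},{"linear": [0,0,-0.2],"twist": [0,0,0],"gripper": 1},{"linear": [0,0,-0.1],"twist": [0,0,0],"gripper": 1},{"linear": [0,0,0],"twist": [0,0,0],"gripper": 1},{"linear": [0,0,0],"twist": [0,0,0],"gripper": 1}])

```text
time: 7.38
ee_pos: [530.8, 283.9, 146.9]
tool_rot: [0.001, 0.345, 0.939, 0.0]
contact_force: [0.5, 0.5, -2.7]
finger_gap: 24.0
finger_force: 20.0
```

Run:
```python
from h import *
plan((550.5,59.7,135),Rt(1.811),0.03)
```

```text
t 7.38 at [530.8 283.9 146.9] rows 8 linear [-0.1251, -0.0691, 0.0075] twist [0.0001, 0.0001, 0.0498]
```

Emit:
arm_command(targets=[{"linear": [-0.125,-0.069,0.0075],"twist": [0,0,0.05],"gripper": 1},{"linear": [-0.125,-0.069,0.0075],"twist": [0,0,0.05],"gripper": 1},{"linear": [-0.125,-0.069,0.0075],"twist": [0,0,0.05],"gripper": 1},{"linear": [-0.125,-0.069,0.0075],"twist": [0,0,0.05],"gripper": 1},{"linear": [-0.125,-0.069,0.0075],"twist": [0,0,0.05],"gripper": 1},{"linear": [-0.125,-0.069,0.0075],"twist": [0,0,0.05],"gripper": 1},{"linear": [-0.125,-0.069,0.0075],"twist": [0,0,0.05],"gripper": 1},{"linear": [-0.125,-0.069,0.0075],"twist": [0,0,0.05],"gripper": 1},{"linear": [0,0,0],"twist": [0,0,0],"gripper": 1},{"linear": [0,0,0],"twist": [0,0,0],"gripper": 1},{"linear": [0,0,0],"twist": [0,0,0],"gripper": 1},{"linear": [0,0,0],"twist": [0,0,0],"gripper": 1}])

```text
time: 8.38
ee_pos: [549.7, 61.2, 133.5]
tool_rot: [-0.001, 0.617, 0.787, -0.0]
contact_force: [-0.1, 0.1, -2.2]
finger_gap: 23.7
finger_force: 20.0
```

Run:
```python
from h import *
plan((550.5,59.7,102),Rt(1.811),0.03)
im,d,K,T=grab("top"); np.savez("top1.npz",im=im,d=d,K=K,T=T)
im,d,K,T=grab("wrist"); np.savez("w4.npz",im=im,d=d,K=K,T=T)
p=cloud(d,K,T)
# candidate plate/pocket points in tool frame
s=bot.sense(); q=(p-s["ee_pos"])@rot(s["tool_rot"]).as_matrix()
m=(abs(q[...,0])<70)&(abs(q[...,1])<45)&(q[...,2]>8)&(q[...,2]<40)
for lo in range(8,40,4):
    k=m&(q[...,2]>=lo)&(q[...,2]<lo+4)
    if k.sum()>20: print(lo,k.sum(),np.round(np.percentile(q[k],[1,50,99],axis=0),1).tolist())
```

```text
t 8.38 at [549.7  61.2 133.5] rows 2 linear [-0.0041, 0.0012, 0.0787] twist [-0.0003, -0.0002, 0.0001]
8 141 [[9.7, -21.4, 8.0], [20.2, -2.0, 9.5], [23.0, 18.2, 12.0]]
12 1929 [[3.2, -26.3, 13.0], [23.7, -2.0, 14.5], [31.1, 22.7, 15.9]]
16 149 [[7.5, -26.8, 16.0], [31.0, -0.8, 17.5], [31.4, 23.1, 19.9]]
20 129 [[30.6, -25.8, 20.1], [31.1, -2.6, 22.1], [31.4, 21.8, 24.0]]
```

Run:
```python
from h import *
s=bot.sense(); Rm=rot(s["tool_rot"]).as_matrix()
for f in("w4.npz","top1.npz"):
    z=np.load(f); p=cloud(z["d"],z["K"],z["T"]); q=(p-s["ee_pos"])@Rm
    zt=s["ee_pos"][2]
    m=(abs(p[...,2]-69.8)<2.5)&(abs(q[...,0])<150)&(abs(q[...,1])<90)
    a=q[m][:,:2].astype(np.float32); print(f,m.sum(),"top",cv2.minAreaRect(a),np.percentile(a,[.5,99.5],axis=0).tolist())
    m=(abs(p[...,2]-60)<2.5)&(abs(q[...,0])<45)&(abs(q[...,1])<40)
    a=q[m][:,:2]
    if m.sum()>20: print("pocket",m.sum(),np.percentile(a,[.5,99.5],axis=0).tolist())
    m=(abs(q[...,2]-14)<2.5)&(abs(q[...,0])<45)&(abs(q[...,1])<40); a=q[m][:,:2]; print("plate",m.sum(),cv2.minAreaRect(a.astype(np.float32)),np.percentile(a,[.5,99.5],axis=0).tolist())
im=np.load("w4.npz")["im"]; cv2.imwrite("pics/w4.png",im)
```

```text
w4.npz 12098 top ((-1.5655899047851562, 0.49532318115234375), (140.58868408203125, 94.08979797363281), 89.96932220458984) [[-46.95266300201416, -68.98538284301758], [45.01396181106567, 70.15755615234374]]
pocket 961 [[19.327052769743226, -26.432226310611266], [30.347102006818464, 27.32521810446727]]
plate 1984 ((16.60750389099121, -1.8471202850341797), (49.97553253173828, 29.65894317626953), 89.93854522705078) [[2.616376254297212, -26.67045732114486], [31.16287217581332, 22.78882957026444]]Traceback (most recent call last):
  File "<stdin>", line 7, in <module>
    return _quantile_unchecked(
        a, q, axis, out, overwrite_input, method, keepdims, weights)
    return _ureduce(a,
                    func=_quantile_ureduce_func,
    ...<5 lines>...
                    overwrite_input=overwrite_input,
                    method=method)
    r = func(a, **kwargs)
    result = _quantile(arr,
                       quantiles=q,
    ...<2 lines>...
                       out=out,
                       weights=wgt)
    slices_having_nans = np.isnan(arr[-1, ...])
                                  ~~~^^^^^^^^^
IndexError: index -1 is out of bounds for axis 0 with size 0
```

Emit:
arm_command(targets=[{"linear": [-0.004,0.0115,0.05],"twist": [0,0,0],"gripper": 1},{"linear": [0,0,0.05],"twist": [0,0,0],"gripper": 1},{"linear": [0,0,0.05],"twist": [0,0,0],"gripper": 1},{"linear": [0,0,0],"twist": [0,0,0],"gripper": 1},{"linear": [0,0,0],"twist": [0,0,0],"gripper": 1},{"linear": [0,0,0],"twist": [0,0,0],"gripper": 1},{"linear": [0,0,0],"twist": [0,0,0],"gripper": 1}])

```text
time: 9.07
ee_pos: [552.6, 59.9, 104.4]
tool_rot: [0.0, 0.618, 0.786, 0.0]
contact_force: [-0.4, -0.3, -0.9]
finger_gap: 23.6
finger_force: 20.0
```

```bash
cat > rel.py <<'E'
from h import *
def rel():
    s=bot.sense(); Rm=rot(s["tool_rot"]).as_matrix(); print(s["time"],s["ee_pos"])
    im,d,K,T=grab("wrist"); p=cloud(d,K,T); q=(p-s["ee_pos"])@Rm
    m=(abs(p[...,2]-69.8)<2.5)&(abs(q[...,0])<150)&(abs(q[...,1])<90)
    print("top",cv2.minAreaRect(q[m][:,:2].astype(np.float32)))
    m=(abs(q[...,2]-14)<3.5)&(abs(q[...,0])<45)&(abs(q[...,1])<26.5-0)&(abs(p[...,2]-69.8)>3.5); a=q[m]; print("plate",m.sum(),np.percentile(a,[.5,50,99.5],axis=0).round(2).tolist())
    m=(abs(p[...,2]-60)<2.5)&(abs(q[...,0])<45)&(abs(q[...,1])<40); a=q[m]
    if m.sum()>20: print("pocket",m.sum(),np.percentile(a,[.5,50,99.5],axis=0).round(2).tolist())
    return im
E
python3 -c "
from rel import *
cv2.imwrite('pics/w5.png',cv2.resize(rel()[0:240,120:440],None,fx=2.4,fy=2.4))
plan((551.9,61.0,86),Rt(1.811))"
```

```text
9.0667 [552.60968994  59.92230676 104.39025437]
top ((0.4051475524902344, -1.9151077270507812), (140.55726623535156, 94.05728149414062), 89.96096801757812)
plate 2020 [[2.3, -26.23, 10.8], [23.63, -1.33, 14.38], [31.18, 22.93, 17.17]]
pocket 703 [[26.07, -28.75, 42.17], [29.34, -1.98, 44.65], [32.42, 25.1, 46.41]]
t 9.12 at [552.7  59.8 104.5] rows 1 linear [0.0065, -0.0025, 0.0925] twist [0.0004, 0.0001, -0.0012]
```

View pics/w5.png

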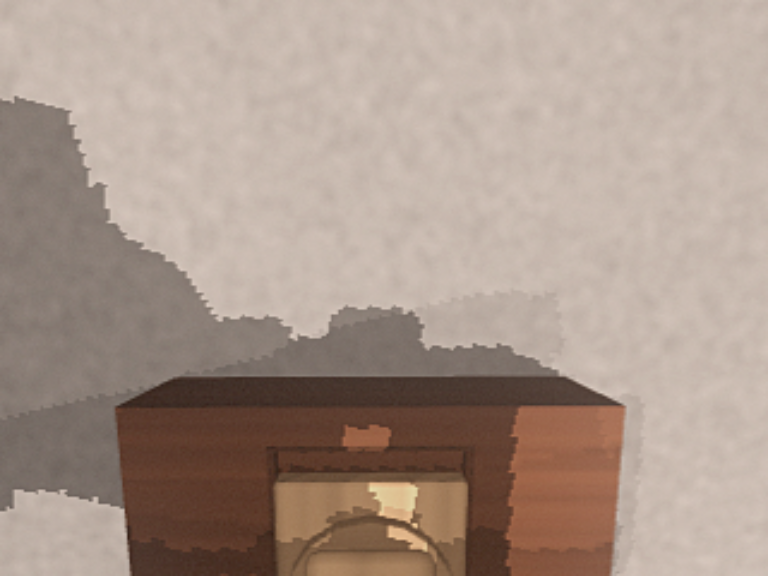

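The view shows the plate centred left to right over the pocket at crop (372,465), and slightly forward, so I shift +0.9 mm in tool x and lower it.

Emit:
arm_command(targets=[{"linear": [0.005,0,0.015],"twist": [0,0,0],"gripper": 1},{"linear": [0,0,0.015],"twist": [0,0,0],"gripper": 1},{"linear": [0,0,0.015],"twist": [0,0,0],"gripper": 1},{"linear": [0,0,0.015],"twist": [0,0,0],"gripper": 1},{"linear": [0,0,0.015],"twist": [0,0,0],"gripper": 1},{"linear": [0,0,0.012],"twist": [0,0,0],"gripper": 1},{"linear": [0,0,0],"twist": [0,0,0],"gripper": 1},{"linear": [0,0,0],"twist": [0,0,0],"gripper": 1},{"linear": [0,0,0],"twist": [0,0,0],"gripper": 1}])

```text
time: 9.87
ee_pos: [552.2, 60.8, 86.7]
tool_rot: [-0.0, 0.618, 0.786, 0.0]
contact_force: [0.2, -0.1, -1.5]
finger_gap: 23.9
finger_force: 20.0
```

```bash
python3 -c "
from rel import *
rel()
plan((551.9,61.0,86),Rt(1.811))"
```

```text
9.8667 [552.15969984  60.84516192  86.69997802]
top ((4.013973236083984, -1.7103042602539062), (85.03170013427734, 140.99026489257812), 0.012558829970657825)
plate 187 [[6.24, -25.74, 10.54], [22.41, -3.78, 13.04], [30.95, 21.54, 13.39]]
pocket 249 [[-3.43, -28.83, 24.22], [26.64, 3.85, 26.76], [30.97, 25.48, 28.28]]
t 9.92 at [552.2  60.8  86.7] rows 1 linear [0.0015, -0.0012, 0.0037] twist [0.0, -0.0, -0.0012]
```

Emit:
arm_command(targets=[{"linear": [0,0,0.004],"twist": [0,0,0],"gripper": 1},{"linear": [0,0,0.003],"twist": [0,0,0],"gripper": 1},{"linear": [0,0,0],"twist": [0,0,0],"gripper": 1},{"linear": [0,0,0],"twist": [0,0,0],"gripper": 1}])

```text
time: 10.25
ee_pos: [552.3, 60.8, 86.0]
tool_rot: [0.0, 0.618, 0.786, 0.0]
contact_force: [-3.7, -1.3, 11.0]
finger_gap: 24.1
finger_force: 20.0
```

Emit:
arm_command(targets=[{"linear": [0,0,0],"twist": [0,0,0],"gripper": -1},{"linear": [0,0,0],"twist": [0,0,0],"gripper": -1},{"linear": [0,0,0],"twist": [0,0,0],"gripper": -1},{"linear": [0,0,0],"twist": [0,0,0],"gripper": -1},{"linear": [0,0,0],"twist": [0,0,0],"gripper": -1},{"linear": [0,0,-0.1],"twist": [0,0,0],"gripper": -1},{"linear": [0,0,-0.2],"twist": [0,0,0],"gripper": -1},{"linear": [0,0,-0.2],"twist": [0,0,0],"gripper": -1},{"linear": [0,0,-0.2],"twist": [0,0,0],"gripper": -1},{"linear": [0,0,-0.2],"twist": [0,0,0],"gripper": -1},{"linear": [0,0,0],"twist": [0,0,0],"gripper": -1},{"linear": [0,0,0],"twist": [0,0,0],"gripper": -1}])

```text
time: 11.25
ee_pos: [553.2, 60.9, 267.6]
tool_rot: [0.002, 0.618, 0.786, 0.001]
contact_force: [-0.4, -0.8, -1.5]
finger_gap: 94.1
finger_force: 0.0
```

```bash
python3 -c "
from h import *
plan((595,-75,250),Rt(1.65))"
```

```text
t 11.25 at [553.2  60.9 267.6] rows 4 linear [-0.1767, 0.0212, 0.0221] twist [0.0007, 0.0001, 0.0253]
```

Emit:
arm_command(targets=[{"linear": [-0.177,0.021,0.022],"twist": [0,0,0.025],"gripper": -1},{"linear": [-0.177,0.021,0.022],"twist": [0,0,0.025],"gripper": -1},{"linear": [-0.177,0.021,0.022],"twist": [0,0,0.025],"gripper": -1},{"linear": [-0.177,0.021,0.022],"twist": [0,0,0.025],"gripper": -1},{"linear": [0,0,0],"twist": [0,0,0],"gripper": -1},{"linear": [0,0,0],"twist": [0,0,0],"gripper": -1},{"linear": [0,0,0],"twist": [0,0,0],"gripper": -1},{"linear": [0,0,0],"twist": [0,0,0],"gripper": -1}])

```text
time: 11.92
ee_pos: [593.6, -74.0, 247.2]
tool_rot: [-0.0, 0.677, 0.736, -0.0]
contact_force: [-0.1, 0.8, 0.7]
finger_gap: 93.9
finger_force: 0.0
```

Run:
```python
from pl import *
s=bot.sense(); print(s["time"],s["ee_pos"])
im,d,K,T=grab("wrist"); cv2.imwrite("pics/w6.png",im); np.savez("w6.npz",im=im,d=d,K=K,T=T)
try: plinth("w6.npz")
except Exception as e: print(e)
p=cloud(d,K,T); c=np.array([551,62]); u=np.array([np.cos(1.811),np.sin(1.811)]); w=np.array([-u[1],u[0]])
r=p[...,:2]-c; a=r@u; b=r@w
hsv=cv2.cvtColor(im,cv2.COLOR_BGR2HSV)
beech=(im[...,1]>1.0*95)&(hsv[...,1]>60)
m=(abs(p[...,2]-72)<4)&(abs(a)<40)&(abs(b)<35)&(im[...,1]>95); q=p[m]
print(m.sum(),np.percentile(np.c_[a[m],b[m],q[:,2]],[1,50,99],axis=0))
m=(abs(a)<26)&(abs(b)<26)&(p[...,2]<76)&(p[...,2]>66); print("plate z",np.percentile(p[m][:,2],[5,50,95]))
plan((470,-270,230),Rt(0.1))
```

```text
11.9167 [593.60808199 -74.00114991 247.24156806]
floor z -0.17516753172958488
top rect ((551.1870727539062, 58.21281051635742), (140.4344024658203, 97.25296783447266), 13.5818452835083) 69.81082195842197
pocket rect ((550.2333984375, 62.1245002746582), (54.226707458496094, 63.853397369384766), 13.79652214050293) 60.0119631598381 275
slope normal [ 0.13653996 -0.55579725  0.82002821] deg 34.912382643805216 yaw x 1.811690895218568
pin pts 228 [574.80091582 -36.93519341  58.84717931] h [20.8059556  23.6267205  24.42654336 25.1681971 ]
pin top mean [574.89546023 -37.31515338  58.5170104 ] [574.83270756 -37.61108884  57.7112051 ]
1263 [[-30.15390324 -33.04090872  68.93127802]
 [-15.73348625 -11.98147046  71.63578547]
 [ 34.70363468  25.30859971  73.62831792]]
plate z [70.38223347 71.74843936 73.10385577]
t 11.97 at [593.7 -74.  247.5] rows 13 linear [-0.0985, 0.007, 0.0067] twist [-0.0, -0.0, 0.0761]
```

View pics/w6.png

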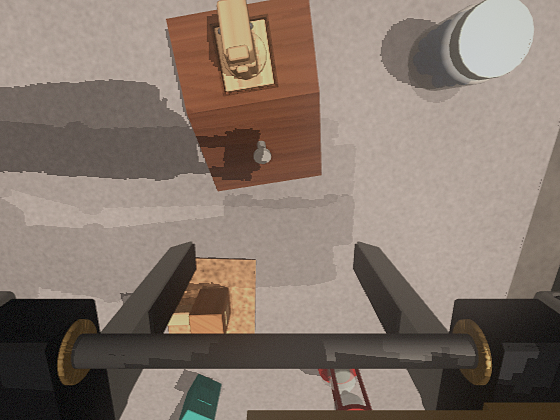

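Seen in the wrist view: the knight is seated in its pocket at (245,55) with its plate level (top at 71.75, so its underside is at 59.8), and the pin is still out at (262,153). Next is the mallet.

Emit:
arm_command(targets=[{"linear": [-0.106,0.008,0.007],"twist": [0,0,0.076],"gripper": -1},{"linear": [-0.106,0.008,0.007],"twist": [0,0,0.076],"gripper": -1},{"linear": [-0.106,0.008,0.007],"twist": [0,0,0.076],"gripper": -1},{"linear": [-0.106,0.008,0.007],"twist": [0,0,0.076],"gripper": -1},{"linear": [-0.106,0.008,0.007],"twist": [0,0,0.076],"gripper": -1},{"linear": [-0.106,0.008,0.007],"twist": [0,0,0.076],"gripper": -1},{"linear": [-0.106,0.008,0.007],"twist": [0,0,0.076],"gripper": -1},{"linear": [-0.106,0.008,0.007],"twist": [0,0,0.076],"gripper": -1},{"linear": [-0.106,0.008,0.007],"twist": [0,0,0.076],"gripper": -1},{"linear": [-0.106,0.008,0.007],"twist": [0,0,0.076],"gripper": -1},{"linear": [-0.106,0.008,0.007],"twist": [0,0,0.076],"gripper": -1},{"linear": [-0.106,0.008,0.007],"twist": [0,0,0.076],"gripper": -1}])

```text
time: 12.97
ee_pos: [481.3, -280.6, 230.9]
tool_rot: [-0.0, 0.994, 0.107, 0.0]
contact_force: [0.5, 0.2, -0.2]
finger_gap: 93.5
finger_force: 0.0
```

Emit:
arm_command(targets=[{"linear": [0,0,0],"twist": [0,0,0.076],"gripper": -1},{"linear": [0,0,0],"twist": [0,0,0],"gripper": -1},{"linear": [0,0,0],"twist": [0,0,0],"gripper": -1},{"linear": [0,0,0],"twist": [0,0,0],"gripper": -1},{"linear": [0,0,0],"twist": [0,0,0],"gripper": -1}])

```text
time: 13.38
ee_pos: [482.4, -280.0, 230.9]
tool_rot: [-0.0, 0.999, 0.052, 0.0]
contact_force: [-0.4, 0.4, -0.2]
finger_gap: 93.9
finger_force: 0.0
```

Run:
```python
from h import *
s=bot.sense(); print(s["time"],s["ee_pos"],s["joints"].round(2))
im,d,K,T=grab("wrist"); np.savez("w7.npz",im=im,d=d,K=K,T=T)
print([(np.round(r["box"]).astype(int).tolist(),round(r["score"],2)) for r in vision.recognise("mallet","wrist")])
p=cloud(d,K,T); x,y,z=[np.nan_to_num(p[...,i]) for i in range(3)]
roi=(x>385)&(x<600)&(y>-340)&(y<-180)
m=roi&(z>68)&(z<78); q=p[m]; print("head top",m.sum(),cv2.minAreaRect(q[:,:2].astype(np.float32)),np.median(q[:,2]))
m=roi&(z>42)&(z<54)&(x<505); q=p[m]; print("handle top",m.sum(),cv2.minAreaRect(q[:,:2].astype(np.float32)),np.median(q[:,2]))
hsv=cv2.cvtColor(im,cv2.COLOR_BGR2HSV); m=roi&(z>2.4)&(z<7)&(hsv[...,1]>90); q=p[m]; print("pad",m.sum(),cv2.minAreaRect(q[:,:2].astype(np.float32)),np.median(q[:,2]))
```

```text
13.3833 [ 482.42607613 -279.96682557  230.86893946] [ 0.54  0.22 -0.15  1.83  0.04  1.09 -1.09]
[([237, 130, 277, 256], 0.93), ([369, 149, 488, 239], 0.7)]
head top 1659 ((520.54345703125, -258.58221435546875), (42.13557434082031, 41.94259262084961), 7.479452610015869) 71.62466528913757
handle top 1409 ((447.1346435546875, -267.8398742675781), (99.17120361328125, 20.02604103088379), 7.123394966125488) 48.62182246951426
pad 8346 ((513.0386962890625, -257.9877014160156), (129.68190002441406, 129.81228637695312), 2.9949657917022705) 3.802509768840139
```

Run:
```python
from h import *
plan((485,-265,60),Rt(0.126))
```

```text
t 13.48 at [ 482.2 -280.3  230.8] rows 5 linear [0.0045, -0.0149, 0.1708] twist [-0.0, -0.0, -0.0029]
```

Emit:
arm_command(targets=[{"linear": [0.0045,-0.015,0.171],"twist": [0,0,-0.003],"gripper": -1},{"linear": [0.0045,-0.015,0.171],"twist": [0,0,-0.003],"gripper": -1},{"linear": [0.0045,-0.015,0.171],"twist": [0,0,-0.003],"gripper": -1},{"linear": [0.0045,-0.015,0.171],"twist": [0,0,-0.003],"gripper": -1},{"linear": [0.0045,-0.015,0.171],"twist": [0,0,-0.003],"gripper": -0.3},{"linear": [0,0,0],"twist": [0,0,0],"gripper": -0.3},{"linear": [0,0,0],"twist": [0,0,0],"gripper": -0.3},{"linear": [0,0,0],"twist": [0,0,0],"gripper": -0.3}])

```text
time: 14.15
ee_pos: [485.5, -265.9, 61.5]
tool_rot: [0.0, 0.998, 0.062, 0.001]
contact_force: [0.1, -0.2, -0.0]
finger_gap: 70.7
finger_force: 0.0
```

Run:
```python
from h import *
plan((485,-265,19),Rt(0.126))
```

```text
t 14.15 at [ 485.5 -265.9   61.5] rows 2 linear [-0.0011, -0.0023, 0.1062] twist [0.0002, -0.0004, -0.0007]
```

Emit:
arm_command(targets=[{"linear": [-0.001,-0.002,0.106],"twist": [0,0,0],"gripper": -0.3},{"linear": [-0.001,-0.002,0.106],"twist": [0,0,0],"gripper": -0.3},{"linear": [0,0,0],"twist": [0,0,0],"gripper": 1},{"linear": [0,0,0],"twist": [0,0,0],"gripper": 1},{"linear": [0,0,0],"twist": [0,0,0],"gripper": 1},{"linear": [0,0,0],"twist": [0,0,0],"gripper": 1},{"linear": [0,0,0],"twist": [0,0,0],"gripper": 1},{"linear": [0,0,0],"twist": [0,0,0],"gripper": 1},{"linear": [0,0,0],"twist": [0,0,0],"gripper": 1},{"linear": [0,0,0],"twist": [0,0,0],"gripper": 1},{"linear": [0,0,0],"twist": [0,0,0],"gripper": 1},{"linear": [0,0,0],"twist": [0,0,0],"gripper": 1}], force=60)

```text
time: 15.15
ee_pos: [484.4, -264.8, 18.1]
tool_rot: [0.0, 0.998, 0.062, 0.0]
contact_force: [-2.0, 1.0, 8.9]
finger_gap: 19.9
finger_force: 59.8
```

Emit:
arm_command(targets=[{"linear": [0,0,0],"twist": [0,0,0],"gripper": 1},{"linear": [0,0,0],"twist": [0,0,0],"gripper": 1},{"linear": [0,0,0],"twist": [0,0,0],"gripper": 1},{"linear": [0,0,0],"twist": [0,0,0],"gripper": 1},{"linear": [0,0,0],"twist": [0,0,0],"gripper": 1}])

```text
time: 15.57
ee_pos: [484.4, -264.7, 18.1]
tool_rot: [0.0, 0.998, 0.062, 0.0]
contact_force: [-1.9, 0.9, 9.4]
finger_gap: 19.7
finger_force: 59.8
```

Emit:
arm_command(targets=[{"linear": [0,0,-0.05],"twist": [0,0,0],"gripper": 1},{"linear": [0,0,-0.1],"twist": [0,0,0],"gripper": 1},{"linear": [0,0,-0.15],"twist": [0,0,0],"gripper": 1},{"linear": [0,0,-0.15],"twist": [0,0,0],"gripper": 1},{"linear": [0,0,-0.15],"twist": [0,0,0],"gripper": 1},{"linear": [0,0,-0.15],"twist": [0,0,0],"gripper": 1},{"linear": [0,0,-0.1],"twist": [0,0,0],"gripper": 1},{"linear": [0,0,0],"twist": [0,0,0],"gripper": 1},{"linear": [0,0,0],"twist": [0,0,0],"gripper": 1}])

```text
time: 16.32
ee_pos: [484.3, -264.8, 188.7]
tool_rot: [0.0, 0.998, 0.062, 0.001]
contact_force: [0.2, 0.3, -3.5]
finger_gap: 19.7
finger_force: 59.8
```

```bash
cat >> h.py <<'E'
PIN=np.array([576.5,-37,58.5]); T35=np.radians(35); N=-Rt(0.24,T35).as_matrix()[:,2]; FACE=np.array([36.5,0,14.1])
def ham(clear,off=7):
    Rg=Rt(0.24,T35); u=Rg.as_matrix()[:,0]
    return PIN+off*u+clear*N-Rg.apply(FACE),Rg
E
python3 - <<'E'
from h import *
print(N); P,Rg=ham(80); print(P); plan(P,Rg,0.03)
E
```

```text
[ 0.13634063 -0.55713657  0.81915204]
[560.67518259 -96.4387791  135.58220737]
t 16.32 at [ 484.3 -264.8  188.7] rows 7 linear [0.0749, -0.0972, 0.0654] twist [0.0556, -0.0034, -0.0102]
```

Emit:
arm_command(targets=[{"linear": [0.075,-0.097,0.065],"twist": [0.056,-0.003,-0.01],"gripper": 1},{"linear": [0.075,-0.097,0.065],"twist": [0.056,-0.003,-0.01],"gripper": 1},{"linear": [0.075,-0.097,0.065],"twist": [0.056,-0.003,-0.01],"gripper": 1},{"linear": [0.075,-0.097,0.065],"twist": [0.056,-0.003,-0.01],"gripper": 1},{"linear": [0.075,-0.097,0.065],"twist": [0.056,-0.003,-0.01],"gripper": 1},{"linear": [0.075,-0.097,0.065],"twist": [0.056,-0.003,-0.01],"gripper": 1},{"linear": [0.075,-0.097,0.065],"twist": [0.056,-0.003,-0.01],"gripper": 1},{"linear": [0,0,0],"twist": [0,0,0],"gripper": 1},{"linear": [0,0,0],"twist": [0,0,0],"gripper": 1},{"linear": [0,0,0],"twist": [0,0,0],"gripper": 1}])

```text
time: 17.15
ee_pos: [560.1, -97.0, 134.3]
tool_rot: [-0.301, 0.946, 0.112, -0.036]
contact_force: [0.3, -1.0, -1.8]
finger_gap: 19.9
finger_force: 59.8
```

Run:
```python
from h import *
s=bot.sense(); print(rot(s["tool_rot"]).as_matrix()[:,2],s["joints"].round(2)); P,Rg=ham(80); plan(P,Rg,0.03); P,Rg=ham(15); plan(P,Rg,0.02)
im,d,K,T=grab("wrist"); np.savez("w8.npz",im=im,d=d,K=K,T=T)
p=cloud(d,K,T); Rm=rot(s["tool_rot"]).as_matrix(); q=(p-s["ee_pos"])@Rm
m=(q[...,0]>15)&(q[...,0]<70)&(abs(q[...,1])<35)&(q[...,2]>-62)&(q[...,2]<25)
t=m&(q[...,2]<-45); print("head top",t.sum(),cv2.minAreaRect(q[t][:,:2].astype(np.float32)),np.percentile(q[t][:,2],[5,50,95]))
A=np.c_[q[t][:,:2],np.ones(t.sum())]; print("tilt of head top in tool",np.linalg.lstsq(A,q[t][:,2],rcond=None)[0])
# pin in the tool frame
sl=(p-(PIN-24*N))@N; m=(abs(sl-23)<5)&(np.linalg.norm(p-PIN,axis=-1)<25); print("pin",m.sum(),p[m].mean(0) if m.sum() else "")
cv2.imwrite("pics/w8.png",im)
```

```text
[-0.13505826  0.56180756 -0.81616881] [ 0.6   0.59 -0.32  1.68 -0.36  1.25 -0.86]
t 17.15 at [560.1 -97.  134.3] rows 1 linear [0.0033, -0.0055, -0.0041] twist [-0.0033, -0.0015, -0.0019]
t 17.15 at [560.1 -97.  134.3] rows 4 linear [0.0007, -0.0011, 0.0802] twist [-0.0008, -0.0004, -0.0005]
head top 10187 ((37.13921356201172, -0.5783863067626953), (42.23954772949219, 42.270687103271484), 89.21199035644531) [-54.25874321 -53.22493144 -51.90594049]
tilt of head top in tool [ 1.97219164e-02 -3.61206164e-04 -5.38799724e+01]
pin 0
```

View pics/w8.png

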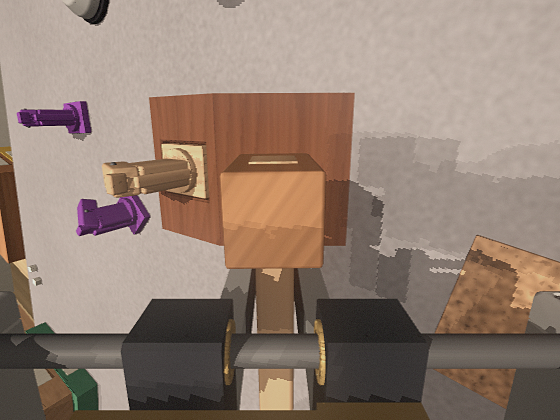

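The mallet is held square (head at (272,215), tilt 0.02), the knight at (155,175) is well clear, and the pin lies under the head. I approach along the axis.

Emit:
arm_command(targets=[{"linear": [0.002,-0.003,0.08],"twist": [-0.002,-0.001,-0.001],"gripper": 1},{"linear": [0.001,-0.002,0.08],"twist": [-0.001,-0.001,-0.001],"gripper": 1},{"linear": [0,0,0.08],"twist": [0,0,0],"gripper": 1},{"linear": [0,0,0.08],"twist": [0,0,0],"gripper": 1},{"linear": [0,0,0],"twist": [0,0,0],"gripper": 1},{"linear": [0,0,0],"twist": [0,0,0],"gripper": 1}])

```text
time: 17.7
ee_pos: [552.2, -60.2, 84.1]
tool_rot: [-0.299, 0.947, 0.115, -0.036]
contact_force: [1.0, -0.8, -2.5]
finger_gap: 19.9
finger_force: 59.8
```

Run:
```python
from h import *
P,Rg=ham(2); plan(P,Rg,0.02)
```

```text
t 17.7 at [552.2 -60.2  84.1] rows 1 linear [-0.0021, 0.0048, 0.0722] twist [0.0, 0.0, 0.0009]
```

Next, 12.5 mm in steps, watching the force.

Emit:
arm_command(targets=[{"linear": [-0.002,0.005,0.02],"twist": [0,0,0],"gripper": 1},{"linear": [0,0,0.02],"twist": [0,0,0],"gripper": 1},{"linear": [0,0,0.02],"twist": [0,0,0],"gripper": 1},{"linear": [0,0,0.01],"twist": [0,0,0],"gripper": 1},{"linear": [0,0,0],"twist": [0,0,0],"gripper": 1},{"linear": [0,0,0],"twist": [0,0,0],"gripper": 1}])

```text
time: 18.2
ee_pos: [550.5, -53.0, 71.6]
tool_rot: [-0.299, 0.947, 0.115, -0.036]
contact_force: [-0.2, -0.1, -1.6]
finger_gap: 19.8
finger_force: 59.8
```

Emit:
arm_command(targets=[{"linear": [0,0,0.01],"twist": [0,0,0],"gripper": 1},{"linear": [0,0,0.01],"twist": [0,0,0],"gripper": 1},{"linear": [0,0,0],"twist": [0,0,0],"gripper": 1}])

```text
time: 18.45
ee_pos: [550.1, -50.8, 68.3]
tool_rot: [-0.299, 0.947, 0.115, -0.035]
contact_force: [1.6, -1.1, -1.6]
finger_gap: 19.3
finger_force: 59.8
```

Emit:
arm_command(targets=[{"linear": [0,0,0.01],"twist": [0,0,0],"gripper": 1},{"linear": [0,0,0.01],"twist": [0,0,0],"gripper": 1},{"linear": [0,0,0],"twist": [0,0,0],"gripper": 1}])

```text
time: 18.7
ee_pos: [549.5, -48.5, 64.8]
tool_rot: [-0.299, 0.947, 0.115, -0.035]
contact_force: [1.8, -1.5, -1.8]
finger_gap: 19.8
finger_force: 59.8
```

Run:
```python
from h import *
P,Rg=ham(0); plan(P,Rg,0.02)
```

```text
t 18.7 at [549.5 -48.5  64.8] rows 1 linear [-0.0028, -0.0013, -0.0312] twist [-0.0003, -0.0004, 0.0009]
```

Run:
```python
from h import *
s=bot.sense(); print(s["contact_force"],s["wrist_torque"])
im,d,K,T=grab("wrist"); p=cloud(d,K,T); Rm=rot(s["tool_rot"]).as_matrix(); q=(p-s["ee_pos"])@Rm
t=(q[...,0]>10)&(q[...,0]<75)&(abs(q[...,1])<35)&(q[...,2]>-68)&(q[...,2]<-40)
A=np.c_[q[t][:,:2],np.ones(t.sum())]; print(t.sum(),cv2.minAreaRect(q[t][:,:2].astype(np.float32)),np.percentile(q[t][:,2],[5,50,95]),np.linalg.lstsq(A,q[t][:,2],rcond=None)[0])
im,d,K,T=grab("scene"); 
def pr(P): c=T[:3,:3].T@(np.array(P)-T[:3,3]); return (K@c/c[2])[:2]
print(pr(PIN),s["time"])
cv2.imwrite("pics/s1.png",cv2.resize(im[110:290,200:360],None,fx=3.3,fy=3.3,interpolation=2))
```

```text
[ 1.82263465 -1.51055786 -1.80426695] [-0.97904374 -0.43141096 -0.15882548]
10372 ((37.02503204345703, -0.5884456634521484), (42.235111236572266, 42.15509033203125), 89.32294464111328) [-54.33385417 -53.2839146  -51.60161096] [ 3.96939205e-02  6.80847122e-04 -5.45515935e+01]
[269.40835411 219.83136785] 18.7
```

View pics/s1.png

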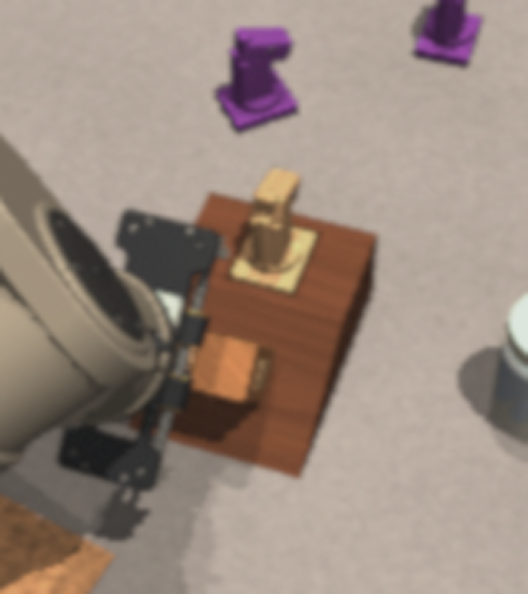

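Emit:
arm_command(targets=[{"linear": [0,0,0.01],"twist": [0,0,0],"gripper": 1},{"linear": [0,0,0.01],"twist": [0,0,0],"gripper": 1}])

```text
time: 18.97
ee_pos: [548.9, -46.3, 61.8]
tool_rot: [-0.299, 0.947, 0.115, -0.036]
contact_force: [0.3, -2.4, 3.5]
finger_gap: 19.6
finger_force: 59.8
```

Emit:
arm_command(targets=[{"linear": [0,0,0.01],"twist": [0,0,0],"gripper": 1},{"linear": [0,0,0.01],"twist": [0,0,0],"gripper": 1}])

```text
time: 19.13
ee_pos: [548.3, -44.0, 58.4]
tool_rot: [-0.299, 0.947, 0.115, -0.036]
contact_force: [-0.1, -3.1, 2.1]
finger_gap: 19.7
finger_force: 59.8
```

Run:
```python
from h import *
P,Rg=ham(0); plan(P,Rg,0.02); s=bot.sense(); print(s["contact_force"],s["wrist_torque"])
```

```text
t 19.13 at [548.3 -44.   58.4] rows 1 linear [-0.0023, -0.0009, -0.0706] twist [-0.0004, -0.0003, 0.0009]
[-0.11417909 -3.08804113  2.13104371] [-0.85035894 -0.05567148  0.10722736]
```

Emit:
arm_command(targets=[{"linear": [0,0,0.01],"twist": [0,0,0],"gripper": 1},{"linear": [0,0,0.01],"twist": [0,0,0],"gripper": 1}])

```text
time: 19.3
ee_pos: [547.8, -42.2, 55.5]
tool_rot: [-0.299, 0.947, 0.115, -0.036]
contact_force: [-7.0, -17.4, 34.4]
finger_gap: 19.3
finger_force: 59.9
```

Emit:
arm_command(targets=[{"linear": [0,0,0.008],"twist": [0,0,0],"gripper": 1},{"linear": [0,0,0],"twist": [0,0,0],"gripper": 1}])

```text
time: 19.47
ee_pos: [547.9, -42.0, 55.5]
tool_rot: [-0.299, 0.947, 0.115, -0.035]
contact_force: [-7.0, -14.0, 29.3]
finger_gap: 19.5
finger_force: 60.0
```

Run:
```python
from h import *
P,Rg=ham(0); plan(P,Rg,0.02); s=bot.sense(); print(s["contact_force"]@N,s["wrist_torque"])
im,d,K,T=grab("wrist"); p=cloud(d,K,T); Rm=rot(s["tool_rot"]).as_matrix(); q=(p-s["ee_pos"])@Rm
t=(q[...,0]>20)&(q[...,0]<54)&(abs(q[...,1])<17)&(q[...,2]>-68)&(q[...,2]<-40)
A=np.c_[q[t][:,:2],np.ones(t.sum())]; print(np.linalg.lstsq(A,q[t][:,2],rcond=None)[0])
```

```text
t 19.47 at [547.9 -42.   55.5] rows 1 linear [-0.0024, -0.0007, -0.0886] twist [-0.0002, -0.0008, 0.0009]
30.85456280475225 [0.78771512 1.88316867 1.37660445]
[-9.91744971e-03  9.98489189e-04 -5.36180686e+01]
```

Hard stop: about 31 N at 17.7 mm of travel, with the mallet still square. I back off along the axis and check the pin with the top camera.

Emit:
arm_command(targets=[{"linear": [0,0,-0.03],"twist": [0,0,0],"gripper": 1},{"linear": [0,0,-0.12],"twist": [0,0,0],"gripper": 1},{"linear": [0,0,-0.15],"twist": [0,0,0],"gripper": 1},{"linear": [0,0,-0.15],"twist": [0,0,0],"gripper": 1},{"linear": [0,0,-0.15],"twist": [0,0,0],"gripper": 1},{"linear": [0,0,0],"twist": [0,0,0],"gripper": 1},{"linear": [0,0,0],"twist": [0,0,0],"gripper": 1}])

```text
time: 20.1
ee_pos: [564.3, -108.3, 152.6]
tool_rot: [-0.299, 0.947, 0.115, -0.035]
contact_force: [0.8, -0.1, -3.9]
finger_gap: 19.7
finger_force: 60.0
```

Run:
```python
from h import *
Rg=Rt(0.09)
# face centre over true pad centre, at z=4
c=np.array([513.2,-259.9,4]); print("final TCP",c-Rg.apply([36.8,0,14.3]))
plan(c+[0,0,110]-Rg.apply([36.8,0,14.3]),Rg,0.03)
```

```text
final TCP [ 476.54893943 -263.20753061   18.3       ]
t 20.1 at [ 564.3 -108.3  152.6] rows 6 linear [-0.0947, 0.1161, -0.0207] twist [-0.0647, 0.0046, 0.0155]
```

Emit:
arm_command(targets=[{"linear": [-0.095,0.116,-0.021],"twist": [-0.065,0.005,0.0155],"gripper": 1},{"linear": [-0.095,0.116,-0.021],"twist": [-0.065,0.005,0.0155],"gripper": 1},{"linear": [-0.095,0.116,-0.021],"twist": [-0.065,0.005,0.0155],"gripper": 1},{"linear": [-0.095,0.116,-0.021],"twist": [-0.065,0.005,0.0155],"gripper": 1},{"linear": [-0.095,0.116,-0.021],"twist": [-0.065,0.005,0.0155],"gripper": 1},{"linear": [-0.095,0.116,-0.021],"twist": [-0.064,0.004,0.0155],"gripper": 1},{"linear": [0,0,0],"twist": [0,0,0],"gripper": 1},{"linear": [0,0,0],"twist": [0,0,0],"gripper": 1},{"linear": [0,0,0],"twist": [0,0,0],"gripper": 1}])

```text
time: 20.85
ee_pos: [475.8, -261.2, 127.5]
tool_rot: [-0.001, 0.999, 0.046, -0.0]
contact_force: [-0.2, -0.2, -2.8]
finger_gap: 19.4
finger_force: 60.0
```

Run:
```python
from h import *
Rg=Rt(0.09); c=np.array([513.2,-259.9,4]); plan(c+[0,0,20]-Rg.apply([36.8,0,14.3]),Rg,0.03)
im,d,K,T=grab("top"); p=cloud(d,K,T); base=PIN-24*N+np.array([-1,-2.5,0])
h=(p-(PIN-24*N))@N; r=p-(PIN-24*N); lat=np.linalg.norm(r-h[...,None]*N,axis=-1)
m=lat<35; print("h pct near pin",np.percentile(h[m],[5,50,90,97,99.5]).round(1))
t=m&(h>np.median(h[m])+3.5); print(t.sum(),p[t].mean(0),np.median(h[t]))
m=np.linalg.norm(p[...,:2]-[551,62],axis=-1)<24; q=p[m]; q=q[abs(q[:,2]-71.5)<4]; print("knight plate z",np.median(q[:,2]))
im,d,K,T=grab("wrist"); s=bot.sense(); p=cloud(d,K,T); q=(p-s["ee_pos"])@rot(s["tool_rot"]).as_matrix()
t=(q[...,0]>20)&(q[...,0]<54)&(abs(q[...,1])<17)&(q[...,2]>-68)&(q[...,2]<-40)
A=np.c_[q[t][:,:2],np.ones(t.sum())]; print(np.linalg.lstsq(A,q[t][:,2],rcond=None)[0])
```

```text
t 20.85 at [ 475.8 -261.2  127.5] rows 3 linear [0.001, 0.0036, 0.1487] twist [-0.0004, 0.0001, 0.0004]
h pct near pin [-1.1  1.8  4.8  7.3 10.1]
38 [573.35501157 -28.94843186  44.18440429] 6.957845209879023
knight plate z 71.73043869360004
[-4.19327076e-04 -1.75014757e-03 -5.36760920e+01]
```

The pin head is now about 6 mm off the slope, so it is home. I set the mallet down.

Emit:
arm_command(targets=[{"linear": [0.001,0.004,0.149],"twist": [0,0,0],"gripper": 1},{"linear": [0.001,0.004,0.149],"twist": [0,0,0],"gripper": 1},{"linear": [0.001,0.004,0.149],"twist": [0,0,0],"gripper": 1},{"linear": [0,0,0.04],"twist": [0,0,0],"gripper": 1},{"linear": [0,0,0.03],"twist": [0,0,0],"gripper": 1},{"linear": [0,0,0.02],"twist": [0,0,0],"gripper": 1},{"linear": [0,0,0],"twist": [0,0,0],"gripper": 1},{"linear": [0,0,0],"twist": [0,0,0],"gripper": 1}])

```text
time: 21.62
ee_pos: [477.4, -265.6, 22.0]
tool_rot: [0.0, 0.999, 0.045, 0.001]
contact_force: [-0.4, 1.5, -3.0]
finger_gap: 19.7
finger_force: 60.0
```

Emit:
arm_command(targets=[{"linear": [0,0,0.008],"twist": [0,0,0],"gripper": 1},{"linear": [0,0,0.008],"twist": [0,0,0],"gripper": 1},{"linear": [0,0,0.003],"twist": [0,0,0],"gripper": 1},{"linear": [0,0,0],"twist": [0,0,0],"gripper": 1},{"linear": [0,0,0],"twist": [0,0,0],"gripper": 1}])

```text
time: 22.03
ee_pos: [477.1, -265.5, 17.9]
tool_rot: [0.0, 0.999, 0.045, 0.001]
contact_force: [-3.1, 0.7, 7.5]
finger_gap: 19.9
finger_force: 60.0
```

Emit:
arm_command(targets=[{"linear": [0,0,0],"twist": [0,0,0],"gripper": -0.3},{"linear": [0,0,0],"twist": [0,0,0],"gripper": -0.3},{"linear": [0,0,0],"twist": [0,0,0],"gripper": -0.3},{"linear": [0,0,0],"twist": [0,0,0],"gripper": -0.3},{"linear": [0,0,0],"twist": [0,0,0],"gripper": -0.3},{"linear": [0,0,-0.05],"twist": [0,0,0],"gripper": -0.3},{"linear": [0,0,-0.2],"twist": [0,0,0],"gripper": -0.3},{"linear": [0,0,-0.2],"twist": [0,0,0],"gripper": -0.3},{"linear": [0,0,-0.2],"twist": [0,0,0],"gripper": -0.3},{"linear": [0,0,-0.2],"twist": [0,0,0],"gripper": -0.3},{"linear": [0,0,0],"twist": [0,0,0],"gripper": -0.3},{"linear": [0,0,0],"twist": [0,0,0],"gripper": -0.3}])

```text
time: 23.03
ee_pos: [477.7, -265.8, 190.3]
tool_rot: [0.001, 0.999, 0.045, 0.003]
contact_force: [-0.0, 0.1, -1.0]
finger_gap: 61.1
finger_force: 0.0
```

Run:
```python
from h import *
s=bot.sense(); print(s["time"],s["ee_pos"],s["finger_gap"])
im,d,K,T=grab("wrist"); p=cloud(d,K,T); x,y,z=[np.nan_to_num(p[...,i]) for i in range(3)]
roi=(x>385)&(x<600)&(y>-340)&(y<-180)
m=roi&(z>66)&(z<80); q=p[m]; A=np.c_[q[:,:2],np.ones(len(q))]; print("head top",cv2.minAreaRect(q[:,:2].astype(np.float32)),np.median(q[:,2]),np.linalg.lstsq(A,q[:,2],rcond=None)[0])
hsv=cv2.cvtColor(im,cv2.COLOR_BGR2HSV); m=roi&(z>2.4)&(z<7)&(hsv[...,1]>90); q=p[m]; print("pad",cv2.minAreaRect(q[:,:2].astype(np.float32))[:2])
a,b=np.load("top0.npz"),grab("top"); pa=cloud(a["d"],a["K"],a["T"]); pb=cloud(b[1],b[2],b[3])
for n,c in dict(jar=(136,172,233,262),bell=(168,199,135,166),hg=(163,199,397,437)).items():
    f=lambda p:(lambda q:q[q[:,2]>12].mean(0).round(1))(p[c[0]:c[1],c[2]:c[3]].reshape(-1,3)); print(n,f(pa),f(pb))
r=b[0]; m=np.linalg.norm(pb[...,:2]-[551,62],axis=-1)<24; q=pb[m]; q=q[abs(q[:,2]-71.5)<4]; print("plate z",np.median(q[:,2]))
```

```text
23.0333 [ 477.6744899  -265.78564462  190.29695563] 61.0936459855518
head top ((513.4146728515625, -262.2086181640625), (41.66389083862305, 42.06753158569336), 4.8929877281188965) 71.70246067543582 [-4.99725884e-04  1.78324176e-03  7.23835832e+01]
pad ((512.8606567382812, -257.94049072265625), (129.78329467773438, 129.52545166015625))
jar [764.8  83.5  93.5] [764.7  83.5  93.5]
bell [703.3 348.4  32.6] [703.5 348.3  32.5]
hg [ 713.4 -356.7   95.8] [ 713.5 -356.6   95.2]
plate z 72.37621850662481
```

```bash
python3 -c "
from plant import bot
print(bot.close_job())"
```

```text
the job is handed in; nothing more can be done
None
```

The job is handed in after about 23 s on the robot's clock, but the hand-in gave no verdict; by my last measurements the knight sits flat in the pocket, the pin is home, the mallet stands about 4 mm from the pad centre, and the jar, bell and hourglass haven't moved.

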